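Sort finger cradles by length into the hooded stock rows

ROBOT

A 6-joint arm with a two-finger parallel gripper is mounted at the origin on the work surface. World frame = base frame: x ahead of the robot, y to its left, z up, the work surface at z = 0. Lengths are in m, angles in degrees, forces in N, time in s.
With the tool pointing down it reaches from about 0.25 to 0.725 m from the base axis. Payload 9.7 kg.
Tool frame: the origin (TCP) lies between the finger pads; the fingertips stand 19 mm ahead of it and the grasp point (between the pads) is the TCP; z points along the fingers, y is the line along which they close (so a half turn about z gives the same grasp; the last joint's range is limited). The gripper opens to 85 mm and grips with 20 to 120 N. Pads are 22 mm wide; open, the fingers measure 114 mm over their backs; the gripper's body (76 mm by 85 mm) begins 54 mm behind the grasp point. The pads swing forward as they close: fully open they stand 13 mm farther back than shut.
Start: joints at [66.463, 4.979, 10.078, 95.1, 0, 90], TCP at [0.22, 0.504, 0.25] pointing down, gripper open.
Joint ranges: [-179.16, 179.16], [-48.56, 103.87], [-65.8, 70.77], [-126.05, 130.52], [-82.76, 87.17], [-180, 180]. Speed limits (degrees/s): [127.2, 127.2, 147.25, 180, 180, 180].

INTERFACE

Orientations are given as [roll, pitch, yaw] about the fixed x, y, z axes, in that order (R = Rz(yaw) Ry(pitch) Rx(roll)).
In Python, from workcell import bot gives the robot as it stands. The module is installed in compiled form; this text tells all that it offers.
- The arm moves only by the shell command python3 -m crank 'ROWS' [OPENING] [FORCE]. ROWS is JSON, a list that holds one entry, the list of rows, each a list of 6 numbers: the shift along the world's x, y, z as a fraction of full scale, then the turn, a rotation vector about the world's x, y, z as a fraction of full scale. In form: [[[x, y, z, wx, wy, wz], ...]]. A call has 1 to 20 rows; each row shifts and turns the commanded pose from where the row before left it; what a row does not reach is not made up. Full scale, the value 1, is 20 mm for a shift and 0.12 rad for a turn. A row lasts 1/12 s, in which the tool goes at most 41.7 mm and 7.16 degrees, less where a joint would pass 70% of its speed; a pose out of reach is approached as far as the arm can. A call with a number of a shift or a turn outside -1 to 1 is refused whole. A call with a gripper value outside its range is refused whole. OPENING is the opening, from 0 (shut) to 1 (fully open), set as the call begins (- or left out, the last holds). The fingers move at their own pace and stop on an object; FORCE is the grip in N (left out, the last holds). Time passes only in rows, so rows that do not move let the fingers close. It gives the time, the measured TCP pose, the force, the opening and the grip force at its end, in the units of the state.
- bot.get_obs(): the state, without advancing time (a new reading comes with each control period).
- bot.camera(name): name is "side" or "top"; returns the picture (384x512x3 uint8, red, green, blue); there is no depth.
- bot.camera_model(name): a dict with "vertical_fov" (degrees; the focal length in pixels is half the picture's height over the tangent of half this angle, whatever the lens; pixels are square), "cx", "cy" (the principal point, pixels), "R" (3x3) and "t" (3): a world point X has camera coordinates R X + t. Camera axes: x right, y down, z forward; pixel columns grow to the right and rows downward; lengths in m; the calibration is good to about 2 mm. A picture is of the moment at which its call begins. camera_model takes no time and is no camera call.
- bot.job_done(): hands the job in; it is judged then, once.
The state is a dict: "time": time; "q": joint angles; "qd": joint speeds; "joint_efforts": joint torques, N m; "ee_pos": TCP position; "tcp_rot": TCP orientation; "wrist_force": force on the tool from outside, world axes, zero at the start; "torque": the same for the moment, N m; "opening": finger opening in m; "grasp_force": force on a finger pad.
Only numpy, scipy, OpenCV 4.12 (cv2) and the standard library are available. Lean on these libraries where they do the work, as an engineer would, in place of code of your own. Each camera call takes 0.05 s, during which the arm holds its last target. There are 200 camera calls.

TASK

Put the three finger cradles away by length, shortest first, then the medium, then the long one: slide each along the counter, without picking it up, into the row whose hood matches its length (shortest hood for the shortest cradle). Push each one in until you feel it meet the sprung stop hidden under the hood, press lightly on it for a moment (about 5 N; never ram it), and leave the cradle there. Do not disturb the tape measure and the buckles.

Things in the scene. Friction and masses are not known exactly. Their poses are not given: they have to be found in the camera images.
- cradle_short: the short finger cradle: rigid orange thermoplastic boat-like shell, 80 mm long (its y axis), 42 mm wide (x), 24 mm high, open above, floor and all four walls 4 mm thick, so the pocket inside is 72 mm by 34 mm and 20 mm deep; the two ends are alike; about 60 to 130 g, lies loose on the counter. Origin: centre of its underside
- cradle_medium: the medium finger cradle: rigid orange thermoplastic boat-like shell, 105 mm long (its y axis), 42 mm wide (x), 24 mm high, open above, floor and all four walls 4 mm thick, so the pocket inside is 97 mm by 34 mm and 20 mm deep; the two ends are alike; about 60 to 130 g, lies loose on the counter. Origin: centre of its underside
- cradle_long: the long finger cradle: rigid orange thermoplastic boat-like shell, 130 mm long (its y axis), 42 mm wide (x), 24 mm high, open above, floor and all four walls 4 mm thick, so the pocket inside is 122 mm by 34 mm and 20 mm deep; the two ends are alike; about 60 to 130 g, lies loose on the counter. Origin: centre of its underside
- rack: aluminium back rail, 245 mm long, 40 mm high, carrying three parallel fixed rows 85 mm apart in any order. Origin: on the counter on the line of the hood fronts, at the middle row. Each row: straight channel, no floor (cradles slide on the counter), side rails 47 mm apart inside, 36 mm high, open above from y = -52 mm to the hood at y = 0; mouth flares to 67 mm wide at y = -75 mm
- row_short: row for the short cradle: aluminium channel with the shortest grey hood, which covers it from y = 0 to 95 mm (underside 32 mm, top 36 mm above the counter). Origin: on the counter, on the row's centre line, below the hood's front edge; +y points into the row, z up. Rails and mouth: see rack
- row_medium: row for the medium cradle: aluminium channel with the middle grey hood, which covers it from y = 0 to 120 mm (underside 32 mm, top 36 mm above the counter). Origin: on the counter, on the row's centre line, below the hood's front edge; +y points into the row, z up. Rails and mouth: see rack
- row_long: row for the long cradle: aluminium channel with the longest grey hood, which covers it from y = 0 to 145 mm (underside 32 mm, top 36 mm above the counter). Origin: on the counter, on the row's centre line, below the hood's front edge; +y points into the row, z up. Rails and mouth: see rack
- buffer_short: carries the short row's sprung stop, hidden under the hood. Origin and axes as row_short: NOT where the stop is. The stop's face is set anew each time at y = 15 to 55 mm, so a cradle touching it has its back end 25 to 65 mm before the hood. It gives about 1 mm per 0.8 N, well damped, solid after 20 mm
- buffer_medium: carries the medium row's sprung stop, hidden under the hood. Origin and axes as row_medium: NOT where the stop is. The stop's face is set anew each time at y = 40 to 80 mm, so a cradle touching it has its back end 25 to 65 mm before the hood. It gives about 1 mm per 0.8 N, well damped, solid after 20 mm
- buffer_long: carries the long row's sprung stop, hidden under the hood. Origin and axes as row_long: NOT where the stop is. The stop's face is set anew each time at y = 65 to 105 mm, so a cradle touching it has its back end 25 to 65 mm before the hood. It gives about 1 mm per 0.8 N, well damped, solid after 20 mm
- tape: bystander: round brass tape-measure housing, 72 mm across, 40 mm high with its knob, loose. Origin: centre of its underside
- dring0: bystander: chrome D-ring buckle, 62 mm by 44 mm, 7 mm thick, lying loose. Origin: its middle, on the counter
- dring1: bystander: chrome D-ring buckle, 62 mm by 44 mm, 7 mm thick, lying loose. Origin: its middle, on the counter
There are look-alikes about, which are no part of the job. What is shaped like the cradle_short but pink is not meant.

How it is judged:
By the outcome, as a careful person would: the job done as asked, in the order asked, and still so for the second after the job is handed in, with the robot touching nothing.
It also fails if it takes over 72 s, if anything falls off the work surface, if the arm or the gripper's body presses on something with over 40 N, if the wrist force passes 120 N, or if a joint passes its speed limit or range.

## Working session

There is one attempt and no reset: what is moved stays moved. The work goes in short steps, Python scripts to look and compute and a shell command to move; the robot and the scene stay as the last step left them, time stands still between calls to the robot, and variables do not carry over. Pictures are saved under pics/ and viewed, at most 10 in all, crops included, and the job is handed in when it is done.

```bash
mkdir -p pics
python3 - <<'E'
from workcell import bot
import cv2
for n in("top","side"):
    cv2.imwrite(f"pics/{n}0.png",cv2.cvtColor(bot.camera(n),cv2.COLOR_RGB2BGR)); print(bot.camera_model(n))
print(bot.get_obs())
E
```

```text
{'vertical_fov': 42.93513225550157, 'cx': 257.7818419182823, 'cy': 198.21666683106483, 'R': array([[ 0.01017829, -0.99982416, -0.01574976],
       [-0.99212565, -0.00813113, -0.12498229],
       [ 0.12483225,  0.01689785, -0.99203396]]), 't': array([-0.11115657,  0.61234819,  1.1275402 ])}
{'vertical_fov': 48.845642317525616, 'cx': 258.5772343259018, 'cy': 195.71349263034656, 'R': array([[-0.97163562, -0.23639645, -0.00639907],
       [-0.17298838,  0.72894548, -0.66235452],
       [ 0.16124283, -0.64246027, -0.74916323]]), 't': array([0.57943175, 0.22191635, 0.69592358])}
{'time': 0.1, 'q': array([6.64633264e+01, 5.00698463e+00, 1.00381886e+01, 9.50987427e+01,
       7.60373524e-04, 9.00024778e+01]), 'qd': array([ 0.01570617, -0.13126313,  0.18165618,  0.00412258,  0.03587317,
        0.05484064]), 'joint_efforts': array([ 7.56826539e-04, -5.21564376e+01,  4.65651798e+01,  1.60809082e-02,
        6.71413636e-05, -1.31904523e-05]), 'ee_pos': array([0.21955835, 0.50407592, 0.24965598]), 'tcp_rot': array([-1.79932461e+02, -7.57452200e-04,  1.56460848e+02]), 'wrist_force': array([-0.27676705, -0.27827255,  0.71058466]), 'torque': array([-0.02020839,  0.01798603, -0.02672864]), 'grasp_force': 0.0, 'opening': 0.0853669582203949}
```

View pics/top0.png

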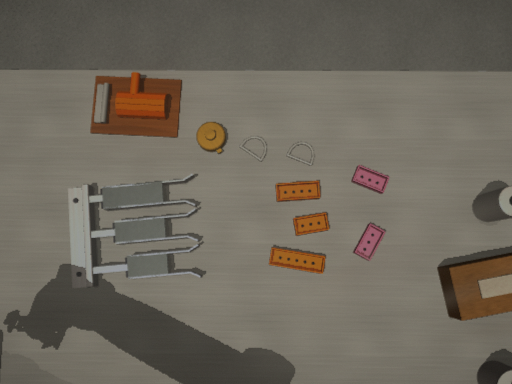

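View pics/side0.png

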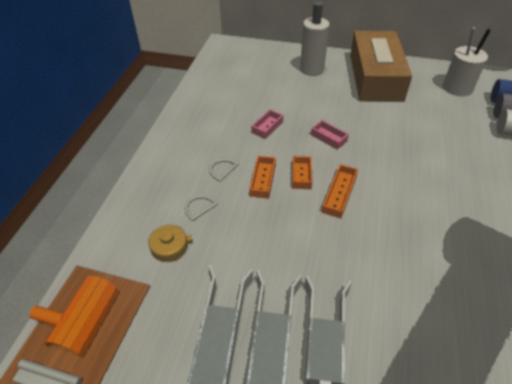

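The top view shows the orange cradles: short (311,224), medium (298,191), long (297,259). The hoods are long (132,195), medium (139,230) and short (150,264), and their mouths face right (-y). Next I'll measure on rectified crops.

```bash
cat > h.py <<'E'
from workcell import bot
import cv2, numpy as np
def model(n):
    m=bot.camera_model(n); f=192/np.tan(np.radians(m['vertical_fov']/2))
    return np.array([[f,0,m['cx']],[0,f,m['cy']],[0,0,1]]),np.array(m['R']),np.array(m['t'])
def H(n,z):  # plane (x,y)->pixel
    K,R,t=model(n); return K@np.c_[R[:,0],R[:,1],R[:,2]*z+t]
def world(n,px,z):
    return cv2.perspectiveTransform(np.float64(px).reshape(-1,1,2),np.linalg.inv(H(n,z)))[:,0]
def rect(n,img,z,x1,y1,w,h,s): # picture up=+x, left=+y; top-left is (x1,y1), s px per m
    A=np.array([[0,-1/s,x1],[-1/s,0,y1],[0,0,1]])
    return cv2.warpPerspective(img,H(n,z)@A,(w,h),flags=cv2.INTER_CUBIC|cv2.WARP_INVERSE_MAP)
E
python3 - <<'E'
from h import *
im=cv2.imread('pics/top0.png')
hsv=cv2.cvtColor(im,cv2.COLOR_BGR2HSV)
m=cv2.inRange(hsv,(5,150,80),(22,255,255)); m[:, :230]=0
m=cv2.morphologyEx(m,cv2.MORPH_CLOSE,np.ones((5,5)))
for c in cv2.findContours(m,cv2.RETR_EXTERNAL,cv2.CHAIN_APPROX_NONE)[0]:
    if 300<cv2.contourArea(c)<3000:
        w=world('top',c.reshape(-1,2),.018)
        r=cv2.minAreaRect((w*1000).astype(np.float32)); print(np.round(r[0],1),np.round(r[1],1),r[2], np.round(cv2.boxPoints(r)).tolist())
# hoods z=.036
print(world('top',[[75,190],[90,290]],.04))
g=rect('top',im,.036,.62,.46,800,600,2000)
for i in range(0,800,100):cv2.line(g,(i,0),(i,8),(0,255,255),1)
cv2.imwrite('pics/rack.png',g)
E
```

```text
[ 369.8 -641.9] [ 49.5 127.8] 10.447065353393555 [[334.0, -584.0], [357.0, -709.0], [406.0, -700.0], [383.0, -575.0]]
[ 447.3 -637.6] [ 43.6 150.7] 11.75835132598877 [[411.0, -568.0], [441.0, -716.0], [484.0, -707.0], [453.0, -559.0]]
[ 468.1 -200. ] [129.7  42. ] 81.20621490478516 [[437.0, -261.0], [479.0, -267.0], [499.0, -139.0], [457.0, -133.0]]
[ 555.8 -233.6] [42.1 80.5] 10.384281158447266 [[528.0, -198.0], [542.0, -277.0], [584.0, -269.0], [569.0, -190.0]]
[ 635.7 -201.6] [ 42.7 104.6] 4.316895008087158 [[610.0, -151.0], [618.0, -255.0], [661.0, -252.0], [653.0, -148.0]]
[[0.62931794 0.33346588]
 [0.39348604 0.28464731]]
```

View pics/rack.png

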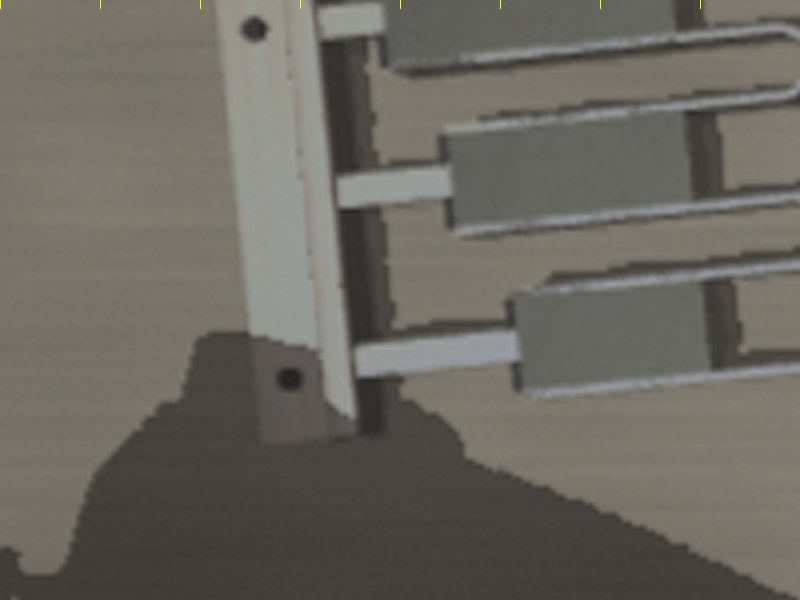

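The crop shows the medium hood front around (690,110)-(690,205) and the short one around (705,280)-(710,370). I'll shift the window to include all the mouths.

Run:
```python
from h import *
im=cv2.imread('pics/top0.png')
cv2.imwrite('pics/rack2.png',rect('top',im,.036,.70,.29,690,598,2300))
```

```text
(no output)
```

View pics/rack2.png

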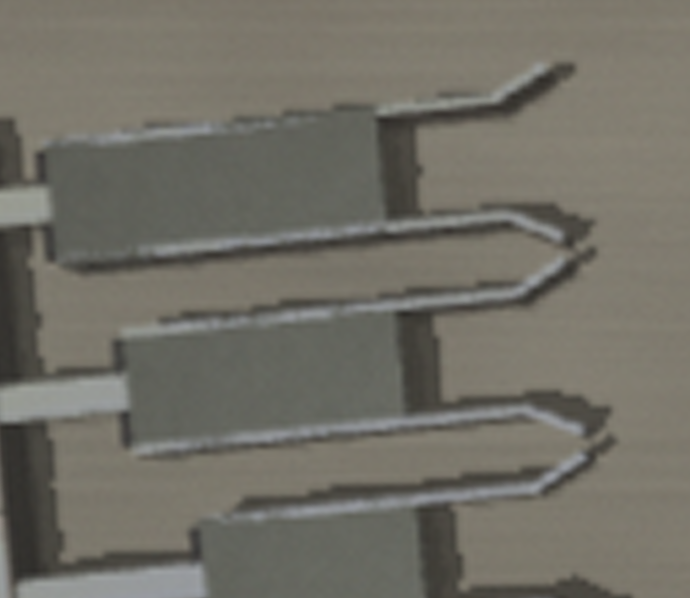

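Rack fit: all rows are turned about 5.9°. Hood-front centres are long (.627,.124), medium (.543,.115) and short (.458,.107). The pitch and hood lengths agree with the sizes given. I'll grip each cradle by its rear (-y) end wall, starting with the short one.

```bash
python3 -m crank '[[[0.43,-0.97,0,0,0,0.123],[0.43,-0.97,0,0,0,0.123],[0.43,-0.97,0,0,0,0.123],[0.43,-0.97,0,0,0,0.123],[0.43,-0.97,0,0,0,0.123],[0.43,-0.97,0,0,0,0.123],[0.43,-0.97,0,0,0,0.123],[0.43,-0.97,0,0,0,0.123],[0.43,-0.97,0,0,0,0.123],[0.43,-0.97,0,0,0,0.123],[0.43,-0.97,0,0,0,0.123],[0.43,-0.97,0,0,0,0.123],[0.43,-0.97,0,0,0,0.123],[0.43,-0.97,0,0,0,0.123],[0.43,-0.97,0,0,0,0.123],[0.43,-0.97,0,0,0,0.123],[0.43,-0.97,0,0,0,0.123],[0.43,-0.97,0,0,0,0.123],[0.43,-0.97,0,0,0,0.123],[0.43,-0.97,0,0,0,0.123]]]' 0.28 20
python3 -m crank '[[[0.43,-0.97,-0.3,0,0,0.123],[0.43,-0.97,-0.3,0,0,0.123],[0.43,-0.97,-0.3,0,0,0.123],[0.43,-0.97,-0.3,0,0,0.123],[0.43,-0.97,-0.3,0,0,0.123],[0.43,-0.97,-0.3,0,0,0.123],[0.43,-0.97,-0.3,0,0,0.123],[0.43,-0.97,-0.3,0,0,0.123],[0.43,-0.97,-0.3,0,0,0.123],[0.43,-0.97,-0.3,0,0,0.123],[0.43,-0.97,-0.3,0,0,0.123],[0.43,-0.97,-0.3,0,0,0.123],[0.43,-0.97,-0.3,0,0,0.123],[0.43,-0.97,-0.3,0,0,0.123],[0.43,-0.97,-0.3,0,0,0.123],[0.43,-0.97,-0.3,0,0,0.123],[0.43,-0.97,-0.3,0,0,0.123],[0.43,-0.97,-0.3,0,0,0.123],[0.43,-0.97,-0.3,0,0,0.123],[0.43,-0.97,-0.3,0,0,0.123],[0,0,0,0,0,0]]]'
python3 -m crank '[[[0,0,0,0,0,0],[0,0,0,0,0,0]]]'
```

```text
time: 1.77
ee_pos: [0.3918, 0.1152, 0.2501]
tcp_rot: [-180.0, -0.0, 173.4]
wrist_force: [0.3, -0.7, 0.2]
opening: 0.0238
grasp_force: 0.0
time: 1.93
ee_pos: [0.3917, 0.1156, 0.25]
tcp_rot: [-180.0, -0.0, 173.2]
wrist_force: [0.3, -0.1, -0.6]
opening: 0.0239
grasp_force: 0.0$[0]: bad value
```

The second call had 21 rows and was refused whole, so I'm repeating it with 20.

```bash
python3 -m crank '[[[0.43,-0.97,-0.3,0,0,0.123],[0.43,-0.97,-0.3,0,0,0.123],[0.43,-0.97,-0.3,0,0,0.123],[0.43,-0.97,-0.3,0,0,0.123],[0.43,-0.97,-0.3,0,0,0.123],[0.43,-0.97,-0.3,0,0,0.123],[0.43,-0.97,-0.3,0,0,0.123],[0.43,-0.97,-0.3,0,0,0.123],[0.43,-0.97,-0.3,0,0,0.123],[0.43,-0.97,-0.3,0,0,0.123],[0.43,-0.97,-0.3,0,0,0.123],[0.43,-0.97,-0.3,0,0,0.123],[0.43,-0.97,-0.3,0,0,0.123],[0.43,-0.97,-0.3,0,0,0.123],[0.43,-0.97,-0.3,0,0,0.123],[0.43,-0.97,-0.3,0,0,0.123],[0.43,-0.97,-0.3,0,0,0.123],[0.43,-0.97,-0.3,0,0,0.123],[0.43,-0.97,-0.3,0,0,0.123],[0.43,-0.97,-0.3,0,0,0.123]]]'
python3 -m crank '[[[0,0,0,0,0,0],[0,0,0,0,0,0]]]'
```

```text
time: 3.6
ee_pos: [0.5644, -0.2714, 0.1296]
tcp_rot: [180.0, -0.0, -169.6]
wrist_force: [0.1, 0.3, -0.3]
opening: 0.0241
grasp_force: 0.0
time: 3.77
ee_pos: [0.5637, -0.2712, 0.1292]
tcp_rot: [179.9, -0.1, -169.7]
wrist_force: [-0.1, -0.9, -0.5]
opening: 0.0236
grasp_force: 0.0
```

```bash
python3 -m crank '[[[-0.05,0,-0.7,0,0,0],[0,0,-0.7,0,0,0],[0,0,-0.7,0,0,0],[0,0,-0.7,0,0,0],[0,0,-0.7,0,0,0],[0,0,-0.6,0,0,0],[0,0,-0.5,0,0,0],[0,0,-0.3,0,0,0],[0,0,-0.15,0,0,0],[0,0,0,0,0,0]]]'
python3 -m crank '[[[0,0,0,0,0,0],[0,0,0,0,0,0],[0,0,0,0,0,0],[0,0,0,0,0,0]]]' 0 20
```

```text
time: 4.6
ee_pos: [0.5625, -0.2714, 0.0289]
tcp_rot: [180.0, -0.0, -169.7]
wrist_force: [1.4, 1.3, 0.1]
opening: 0.0239
grasp_force: 0.0
time: 4.93
ee_pos: [0.563, -0.272, 0.0301]
tcp_rot: [-180.0, 0.1, -169.7]
wrist_force: [0.3, 0.8, 3.1]
opening: 0.0035
grasp_force: 23.8
```

```bash
python3 -m crank '[[[-0.05,0.4,0,0,0,-0.06],[-0.09,0.8,0,0,0,-0.06],[-0.09,0.9,0,0,0,-0.06],[-0.09,0.9,0,0,0,-0.06],[-0.09,0.9,0,0,0,-0.06],[-0.09,0.9,0,0,0,-0.06],[-0.09,0.9,0,0,0,-0.06],[-0.09,0.9,0,0,0,-0.06],[-0.09,0.9,0,0,0,-0.06],[-0.1,0.7,0,0,0,-0.06],[-0.3,0.5,0,0,0,-0.05],[-0.6,0.5,0,0,0,0],[-0.7,0.4,0,0,0,0],[-0.7,0.3,0,0,0,0],[-0.6,0.2,0,0,0,0],[-0.4,0.1,0,0,0,0],[-0.1,0,0,0,0,0],[0,0,0,0,0,0],[0,0,0,0,0,0]]]'
python3 - <<'E'
from h import *
im=cv2.cvtColor(bot.camera('top'),cv2.COLOR_RGB2BGR)
g=rect('top',im,.03,.72,.2,720,576,1600); cv2.imwrite('pics/s1.png',g)
E
```

```text
time: 6.52
ee_pos: [0.4768, -0.0673, 0.03]
tcp_rot: [179.9, 0.0, -174.2]
wrist_force: [-5.0, 2.3, 12.2]
opening: 0.003
grasp_force: 25.0
```

View pics/s1.png

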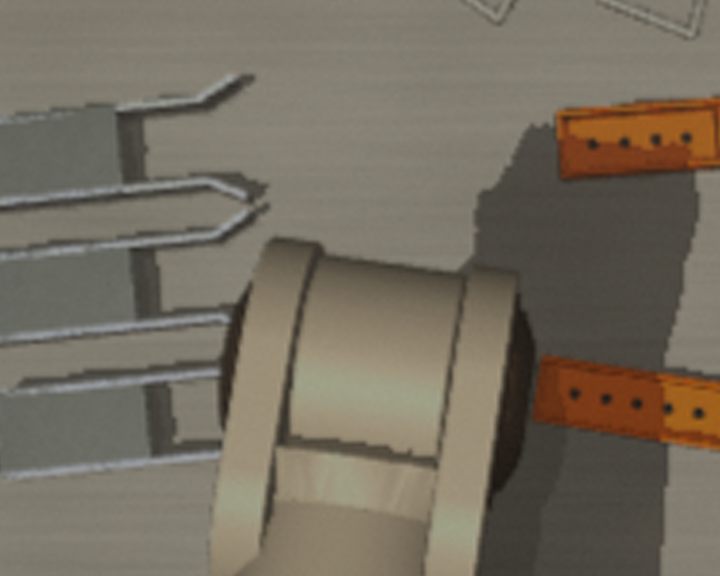

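The arm hides the short cradle in this view, but the medium (640,140) and long (625,400) cradles are undisturbed. By the pose readout the short one is lined up with its row. I'll ease the down-pressure and slide it in.

```bash
python3 -m crank '[[[-0.06,0.3,0.05,0,0,0],[-0.07,0.6,0,0,0,0],[-0.06,0.6,0,0,0,0],[-0.06,0.6,0,0,0,0],[-0.06,0.6,0,0,0,0],[-0.06,0.6,0,0,0,0],[-0.06,0.6,0,0,0,0],[-0.06,0.6,0,0,0,0],[-0.04,0.35,0,0,0,0],[-0.02,0.15,0,0,0,0],[0,0,0,0,0,0],[0,0,0,0,0,0]]]'
```

```text
time: 7.57
ee_pos: [0.466, 0.0326, 0.0301]
tcp_rot: [180.0, -0.0, -174.1]
wrist_force: [-0.4, 0.0, -0.5]
opening: 0.0033
grasp_force: 23.4
```

```bash
for i in 1 ; do python3 -m crank '[[[-0.01,0.1,0,0,0,0],[-0.01,0.1,0,0,0,0],[-0.01,0.1,0,0,0,0],[-0.01,0.1,0,0,0,0],[-0.01,0.1,0,0,0,0],[0,0,0,0,0,0]]]' | grep -E 'ee_pos|wrist'; python3 -m crank '[[[-0.01,0.1,0,0,0,0],[-0.01,0.1,0,0,0,0],[0,0,0,0,0,0]]]'| grep -E 'ee_pos|wrist'; done
```

```text
ee_pos: [0.4652, 0.0425, 0.0302]
wrist_force: [0.9, 1.5, -0.6]
ee_pos: [0.4648, 0.0466, 0.0303]
wrist_force: [-0.9, 1.0, 0.3]
```

```bash
python3 -m crank '[[[-0.01,0.1,0,0,0,0],[-0.01,0.1,0,0,0,0],[0,0,0,0,0,0]]]'| grep -E 'ee_pos|wrist'; python3 -m crank '[[[-0.01,0.1,0,0,0,0],[-0.01,0.1,0,0,0,0],[0,0,0,0,0,0]]]'| grep -E 'ee_pos|wrist'
```

```text
ee_pos: [0.4644, 0.0505, 0.0303]
wrist_force: [0.3, 0.1, -0.2]
ee_pos: [0.464, 0.0545, 0.0303]
wrist_force: [0.1, 0.6, -1.5]
```

```bash
python3 -m crank '[[[-0.01,0.1,0,0,0,0],[-0.01,0.1,0,0,0,0],[0,0,0,0,0,0]]]'| grep -E 'ee_pos|wrist'
```

```text
ee_pos: [0.4636, 0.0585, 0.0303]
wrist_force: [-0.1, 1.0, -0.6]
```

```bash
python3 -m crank '[[[-0.01,0.1,0,0,0,0],[-0.01,0.1,0,0,0,0],[-0.01,0.1,0,0,0,0],[0,0,0,0,0,0]]]'| grep -E 'ee_pos|wrist'; python3 -m crank '[[[0,0,0,0,0,0]]]'| grep -E 'wrist'
```

```text
ee_pos: [0.463, 0.0645, 0.0303]
wrist_force: [-0.3, -0.8, -0.2]
wrist_force: [0.3, 0.2, -0.7]
```

```bash
python3 -m crank '[[[-0.01,0.1,0,0,0,0],[-0.01,0.1,0,0,0,0],[0,0,0,0,0,0]]]'| grep -E 'ee_pos|wrist'; python3 -m crank '[[[0,0,0,0,0,0]]]'| grep -E 'wrist'
```

```text
ee_pos: [0.4626, 0.0685, 0.0303]
wrist_force: [0.3, -0.0, -0.2]
wrist_force: [-0.5, -0.4, -1.1]
```

```bash
python3 -m crank '[[[-0.01,0.1,0,0,0,0],[-0.01,0.1,0,0,0,0],[0,0,0,0,0,0]]]'| grep -E 'ee_pos|wrist'; python3 -m crank '[[[0,0,0,0,0,0]]]'| grep -E 'wrist'
```

```text
ee_pos: [0.4622, 0.0725, 0.0303]
wrist_force: [-1.2, -1.1, -1.3]
wrist_force: [0.3, 0.7, -0.3]
```

```bash
python3 -m crank '[[[-0.01,0.1,0,0,0,0],[-0.01,0.1,0,0,0,0],[0,0,0,0,0,0]]]'| grep -E 'ee_pos|wrist'; python3 -m crank '[[[0,0,0,0,0,0]]]'| grep -E 'wrist'
```

```text
ee_pos: [0.4618, 0.0764, 0.0303]
wrist_force: [-0.1, -0.7, -0.1]
wrist_force: [-0.3, -1.1, -0.5]
```

```bash
python3 -m crank '[[[-0.01,0.1,0,0,0,0],[-0.01,0.1,0,0,0,0],[0,0,0,0,0,0]]]'| grep -E 'ee_pos|wrist'; python3 -m crank '[[[0,0,0,0,0,0]]]'| grep -E 'wrist'
```

```text
ee_pos: [0.4615, 0.0802, 0.0303]
wrist_force: [0.6, -4.1, 0.2]
wrist_force: [1.2, -4.1, -0.9]
```

Contact is clear, with the spring starting at about y≈.075. I'll press to 5 N, hold, ease back, release with a small opening and lift.

```bash
python3 -m crank '[[[0,0.05,0,0,0,0],[0,0,0,0,0,0],[0,0,0,0,0,0],[0,0,0,0,0,0],[0,0,0,0,0,0],[0,0,0,0,0,0],[0,0,0,0,0,0],[0,0,0,0,0,0],[0,0,0,0,0,0],[0,0,0,0,0,0]]]'| grep -E 'ee_pos|wrist'; python3 -m crank '[[[0.01,-0.07,0,0,0,0],[0.01,-0.07,0,0,0,0],[0.01,-0.07,0,0,0,0],[0,0,0,0,0,0],[0,0,0,0,0,0],[0,0,0,0,0,0]]]'| grep -E 'ee_pos|wrist'
python3 -m crank '[[[0,0,0,0,0,0],[0,0,0,0,0,0],[0,0,0,0,0,0]]]' 0.13; python3 -m crank '[[[0,0,0.1,0,0,0],[0,0,0.3,0,0,0],[0,0,0.6,0,0,0],[0,0,0.8,0,0,0],[0,0,0.8,0,0,0],[0,0,0.8,0,0,0],[0,0,0.4,0,0,0]]]'
```

```text
ee_pos: [0.4614, 0.0811, 0.0302]
wrist_force: [-0.0, -5.3, -0.5]
ee_pos: [0.462, 0.0771, 0.0302]
wrist_force: [-1.5, -2.1, -0.9]
time: 12.4
ee_pos: [0.4622, 0.0773, 0.0304]
tcp_rot: [180.0, 0.0, -174.2]
wrist_force: [0.9, -0.7, 0.9]
opening: 0.0112
grasp_force: 0.0
time: 12.98
ee_pos: [0.4629, 0.0772, 0.1094]
tcp_rot: [180.0, 0.2, -174.2]
wrist_force: [0.4, 0.3, 0.1]
opening: 0.0113
grasp_force: 0.0
```

```bash
python3 -m crank '[[[0.2,-0.4,0,0,0,-0.01],[0.44,-0.84,0,0,0,-0.01],[0.45,-0.84,0,0,0,-0.01],[0.45,-0.84,0,0,0,-0.01],[0.45,-0.84,0,0,0,-0.01],[0.45,-0.84,0,0,0,-0.01],[0.45,-0.84,0,0,0,-0.01],[0.45,-0.84,0,0,0,-0.01],[0.45,-0.84,0,0,0,-0.01],[0.45,-0.84,0,0,0,-0.01],[0.45,-0.84,0,0,0,-0.01],[0.45,-0.84,0,0,0,-0.01],[0.45,-0.84,0,0,0,-0.01],[0.45,-0.84,0,0,0,-0.01],[0.45,-0.84,0,0,0,-0.01],[0.45,-0.84,0,0,0,-0.01],[0.45,-0.84,0,0,0,-0.01],[0.45,-0.84,0,0,0,-0.01],[0.45,-0.84,0,0,0,-0.01],[0.45,-0.84,0,0,0,-0.01]]]' 0.28
python3 -m crank '[[[0.1,-0.4,0,0,0,0],[0,0,0,0,0,0],[0,0,0,0,0,0]]]'
python3 - <<'E'
from h import *
im=cv2.cvtColor(bot.camera('side'),cv2.COLOR_RGB2BGR)
cv2.imwrite('pics/m1.png',cv2.resize(im[100:384,130:400],None,fx=2,fy=2))
E
```

```text
time: 14.65
ee_pos: [0.6368, -0.2517, 0.1051]
tcp_rot: [180.0, -0.1, -175.6]
wrist_force: [1.2, 0.3, -0.2]
opening: 0.024
grasp_force: 0.0
time: 14.9
ee_pos: [0.6383, -0.2584, 0.1054]
tcp_rot: [180.0, -0.1, -175.6]
wrist_force: [-0.6, 0.1, 0.2]
opening: 0.0235
grasp_force: 0.0
```

View pics/m1.png

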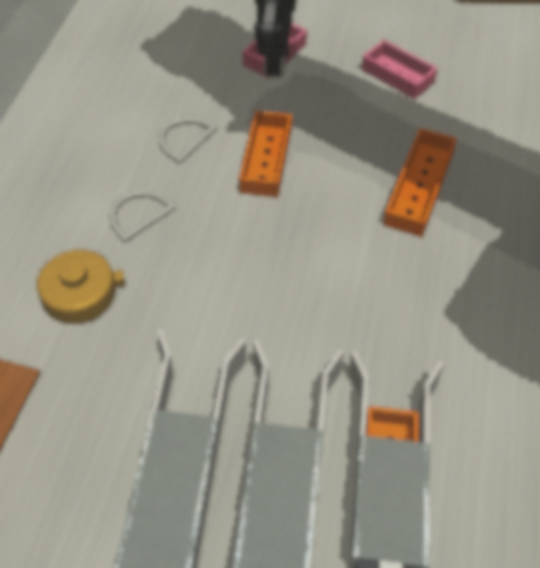

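The short cradle sits in its row with its back end showing at (393,425). The medium (267,153) and long (420,183) are still where I measured them. Next I grip the medium's rear wall.

```bash
python3 -m crank '[[[0.06,0.32,-0.4,0,0,0],[0,0,-0.7,0,0,0],[0,0,-0.7,0,0,0],[0,0,-0.7,0,0,0],[0,0,-0.6,0,0,0],[0,0,-0.4,0,0,0],[0,0,-0.2,0,0,0],[0,0,-0.1,0,0,0],[0,0,0,0,0,0]]]'
python3 -m crank '[[[0,0,0,0,0,0],[0,0,0,0,0,0],[0,0,0,0,0,0],[0,0,0,0,0,0]]]' 0 20
```

```text
time: 15.7
ee_pos: [0.6401, -0.2516, 0.0303]
tcp_rot: [-180.0, 0.0, -175.5]
wrist_force: [-0.1, 0.6, 1.2]
opening: 0.024
grasp_force: 0.0
time: 16.03
ee_pos: [0.6405, -0.252, 0.0312]
tcp_rot: [-180.0, 0.1, -175.6]
wrist_force: [0.1, 0.3, 2.9]
opening: 0.0034
grasp_force: 23.6
```

```bash
python3 -m crank '[[[-0.15,0.35,0.05,0,0,0.02],[-0.32,0.71,0,0,0,0.02],[-0.32,0.71,0,0,0,0.02],[-0.32,0.71,0,0,0,0.02],[-0.32,0.71,0,0,0,0.02],[-0.32,0.71,0,0,0,0.02],[-0.32,0.71,0,0,0,0.02],[-0.32,0.71,0,0,0,0.02],[-0.32,0.71,0,0,0,0.02],[-0.32,0.71,0,0,0,0.02],[-0.32,0.71,0,0,0,0.02],[-0.32,0.71,0,0,0,0],[-0.2,0.36,0,0,0,0],[0,0,0,0,0,0],[0,0,0,0,0,0]]]'
```

```text
time: 17.28
ee_pos: [0.5627, -0.081, 0.0314]
tcp_rot: [-180.0, 0.0, -174.0]
wrist_force: [0.0, 0.1, -1.0]
opening: 0.0031
grasp_force: 23.1
```

```bash
python3 -m crank '[[[-0.03,0.3,0,0,0,0],[-0.06,0.6,0,0,0,0],[-0.06,0.6,0,0,0,0],[-0.06,0.6,0,0,0,0],[-0.06,0.6,0,0,0,0],[-0.06,0.6,0,0,0,0],[-0.07,0.6,0,0,0,0],[-0.07,0.6,0,0,0,0],[-0.06,0.6,0,0,0,0],[-0.06,0.6,0,0,0,0],[-0.04,0.4,0,0,0,0],[-0.02,0.2,0,0,0,0],[-0.01,0.1,0,0,0,0],[0,0,0,0,0,0],[0,0,0,0,0,0]]]'
```

```text
time: 18.53
ee_pos: [0.5495, 0.0465, 0.0313]
tcp_rot: [-180.0, -0.0, -174.0]
wrist_force: [-0.2, -0.3, -0.5]
opening: 0.0033
grasp_force: 23.1
```

```bash
python3 -m crank '[[[-0.01,0.1,0,0,0,0],[-0.01,0.1,0,0,0,0],[-0.01,0.1,0,0,0,0],[-0.01,0.1,0,0,0,0],[0,0,0,0,0,0]]]'| grep -E 'ee_pos|wrist'; python3 -m crank '[[[-0.01,0.1,0,0,0,0],[-0.01,0.1,0,0,0,0],[0,0,0,0,0,0]]]'| grep -E 'ee_pos|wrist'
```

```text
ee_pos: [0.5486, 0.0549, 0.0313]
wrist_force: [0.9, 0.7, -0.7]
ee_pos: [0.5482, 0.059, 0.0313]
wrist_force: [0.0, 0.1, -1.6]
```

```bash
python3 -m crank '[[[-0.01,0.1,0,0,0,0],[-0.01,0.1,0,0,0,0],[0,0,0,0,0,0],[0,0,0,0,0,0]]]'| grep -E 'ee_pos|wrist'
```

```text
ee_pos: [0.5478, 0.0628, 0.0313]
wrist_force: [-0.3, 0.0, -0.4]
```

```bash
python3 -m crank '[[[0,0,0,0,0,0]]]'| grep -E 'ee_pos|wrist'
```

```text
ee_pos: [0.5478, 0.0627, 0.0313]
wrist_force: [-1.3, -0.0, -1.5]
```

```bash
python3 -m crank '[[[-0.01,0.1,0,0,0,0],[-0.01,0.1,0,0,0,0],[0,0,0,0,0,0],[0,0,0,0,0,0]]]'| grep -E 'ee_pos|wrist'
```

```text
ee_pos: [0.5474, 0.0668, 0.0313]
wrist_force: [0.1, -0.5, -0.6]
```

```bash
python3 -m crank '[[[-0.01,0.1,0,0,0,0],[-0.01,0.1,0,0,0,0],[0,0,0,0,0,0],[0,0,0,0,0,0]]]'| grep -E 'ee_pos|wrist'
```

```text
ee_pos: [0.547, 0.0708, 0.0313]
wrist_force: [-0.2, 0.6, -0.7]
```

```bash
python3 -m crank '[[[-0.01,0.1,0,0,0,0],[-0.01,0.1,0,0,0,0],[0,0,0,0,0,0],[0,0,0,0,0,0]]]'| grep -E 'ee_pos|wrist'
```

```text
ee_pos: [0.5466, 0.0748, 0.0313]
wrist_force: [-0.5, 0.8, -1.0]
```

```bash
python3 -m crank '[[[-0.01,0.1,0,0,0,0],[0,0,0,0,0,0],[0,0,0,0,0,0]]]'| grep -E 'ee_pos|wrist'
```

```text
ee_pos: [0.5464, 0.0768, 0.0313]
wrist_force: [0.2, 0.3, -0.6]
```

```bash
python3 -m crank '[[[-0.01,0.1,0,0,0,0],[-0.01,0.1,0,0,0,0],[0,0,0,0,0,0],[0,0,0,0,0,0]]]'| grep -E 'ee_pos|wrist'
```

```text
ee_pos: [0.546, 0.0805, 0.0313]
wrist_force: [-0.5, -2.5, -0.9]
```

```bash
python3 -m crank '[[[-0.01,0.1,0,0,0,0],[0,0,0,0,0,0],[0,0,0,0,0,0]]]'| grep -E 'ee_pos|wrist'
```

```text
ee_pos: [0.5458, 0.0824, 0.0313]
wrist_force: [0.2, -4.9, -0.1]
```

That's 4.9 N. Hold, ease back, release and lift.

```bash
python3 -m crank '[[[0,0,0,0,0,0],[0,0,0,0,0,0],[0,0,0,0,0,0],[0,0,0,0,0,0],[0,0,0,0,0,0],[0,0,0,0,0,0],[0,0,0,0,0,0],[0,0,0,0,0,0],[0,0,0,0,0,0]]]'| grep -E 'ee_pos|wrist'; python3 -m crank '[[[0.01,-0.07,0,0,0,0],[0.01,-0.07,0,0,0,0],[0.01,-0.05,0,0,0,0],[0,0,0,0,0,0],[0,0,0,0,0,0],[0,0,0,0,0,0]]]'| grep -E 'ee_pos|wrist'
python3 -m crank '[[[0,0,0,0,0,0],[0,0,0,0,0,0],[0,0,0,0,0,0]]]' 0.13; python3 -m crank '[[[0,0,0.1,0,0,0],[0,0,0.3,0,0,0],[0,0,0.6,0,0,0],[0,0,0.8,0,0,0],[0,0,0.8,0,0,0],[0,0,0.8,0,0,0],[0,0,0.4,0,0,0]]]'
```

```text
ee_pos: [0.5458, 0.0824, 0.0313]
wrist_force: [1.0, -5.4, -0.3]
ee_pos: [0.5464, 0.0789, 0.0313]
wrist_force: [-1.1, -1.8, -0.5]
time: 22.95
ee_pos: [0.5466, 0.0791, 0.0314]
tcp_rot: [180.0, 0.0, -174.0]
wrist_force: [-0.6, 0.5, 0.5]
opening: 0.0107
grasp_force: 0.0
time: 23.53
ee_pos: [0.5474, 0.079, 0.1106]
tcp_rot: [180.0, 0.2, -174.0]
wrist_force: [0.6, -0.0, 0.1]
opening: 0.0111
grasp_force: 0.0
```

```bash
python3 -m crank '[[[-0.1,-0.4,0,0,0,-0.1],[-0.23,-0.88,0,0,0,-0.108],[-0.23,-0.88,0,0,0,-0.108],[-0.23,-0.88,0,0,0,-0.108],[-0.23,-0.88,0,0,0,-0.108],[-0.23,-0.88,0,0,0,-0.108],[-0.23,-0.88,0,0,0,-0.108],[-0.23,-0.88,0,0,0,-0.108],[-0.23,-0.88,0,0,0,-0.108],[-0.23,-0.88,0,0,0,-0.108],[-0.23,-0.88,0,0,0,-0.108],[-0.23,-0.88,0,0,0,-0.108],[-0.23,-0.88,0,0,0,-0.108],[-0.23,-0.88,0,0,0,-0.108],[-0.23,-0.88,0,0,0,-0.108],[-0.23,-0.88,0,0,0,-0.108],[-0.23,-0.88,0,0,0,-0.108],[-0.23,-0.88,0,0,0,-0.108],[-0.23,-0.88,0,0,0,-0.108],[-0.2,-0.82,0,0,0,-0.108]]]' 0.28
python3 -m crank '[[[0,0,0,0,0,0],[0,0,0,0,0,0],[0,0,0,0,0,0]]]'
```

```text
time: 25.2
ee_pos: [0.4565, -0.2635, 0.1066]
tcp_rot: [180.0, -0.1, 171.1]
wrist_force: [0.9, 1.4, 0.2]
opening: 0.0238
grasp_force: 0.0
time: 25.45
ee_pos: [0.4573, -0.2621, 0.1068]
tcp_rot: [180.0, -0.0, 171.1]
wrist_force: [0.2, -0.1, 0.2]
opening: 0.0238
grasp_force: 0.0
```

```bash
python3 -m crank '[[[0.06,0,-0.4,0,0,0],[0,0,-0.7,0,0,0],[0,0,-0.7,0,0,0],[0,0,-0.7,0,0,0],[0,0,-0.6,0,0,0],[0,0,-0.4,0,0,0],[0,0,-0.25,0,0,0],[0,0,-0.1,0,0,0],[0,0,0,0,0,0]]]'
python3 -m crank '[[[0,0,0,0,0,0],[0,0,0,0,0,0],[0,0,0,0,0,0],[0,0,0,0,0,0]]]' 0 20
```

```text
time: 26.2
ee_pos: [0.4588, -0.2622, 0.0301]
tcp_rot: [180.0, -0.0, 171.2]
wrist_force: [0.9, -0.2, 0.0]
opening: 0.0238
grasp_force: 0.0
time: 26.53
ee_pos: [0.4592, -0.2626, 0.031]
tcp_rot: [-180.0, 0.1, 171.2]
wrist_force: [-0.1, 1.3, 3.3]
opening: 0.0035
grasp_force: 23.5
```

```bash
python3 -m crank '[[[0.35,0.3,0.05,0,0,0.1],[0.68,0.59,0,0,0,0.157],[0.68,0.59,0,0,0,0.157],[0.68,0.59,0,0,0,0.157],[0.68,0.59,0,0,0,0.157],[0.68,0.59,0,0,0,0.157],[0.68,0.59,0,0,0,0.157],[0.68,0.59,0,0,0,0.157],[0.68,0.59,0,0,0,0.157],[0.68,0.59,0,0,0,0.157],[0.68,0.59,0,0,0,0.157],[0.68,0.59,0,0,0,0.157],[0.68,0.59,0,0,0,0.157],[0.68,0.59,0,0,0,0.157],[0.36,0.27,0,0,0,0],[0,0,0,0,0,0],[0,0,0,0,0,0]]]'
python3 - <<'E'
from h import *
im=cv2.cvtColor(bot.camera('side'),cv2.COLOR_RGB2BGR)
cv2.imwrite('pics/l1.png',cv2.resize(im[100:384,130:400],None,fx=2,fy=2))
E
```

```text
time: 27.95
ee_pos: [0.6499, -0.0971, 0.0311]
tcp_rot: [180.0, -0.0, -174.1]
wrist_force: [-0.2, -0.2, 0.1]
opening: 0.0032
grasp_force: 23.1
```

View pics/l1.png

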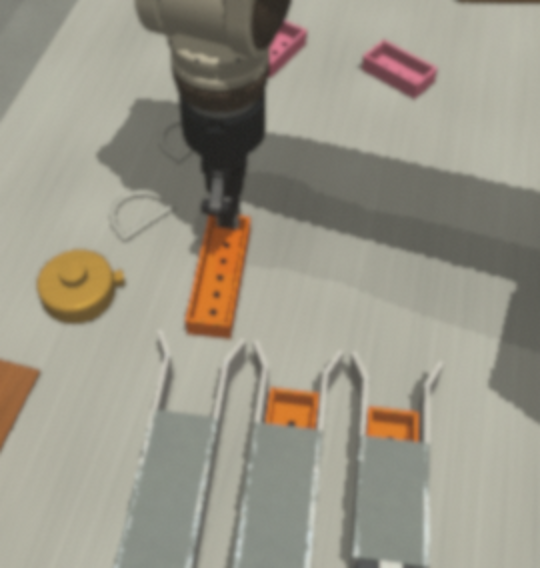

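The long cradle (220,280) is aimed at the long row's mouth. The medium (293,408) and short (393,425) stay seated, and the tape and D-rings haven't moved. Sliding the long one in.

```bash
python3 -m crank '[[[-0.03,0.3,0,0,0,0],[-0.06,0.6,0,0,0,0],[-0.06,0.6,0,0,0,0],[-0.06,0.6,0,0,0,0],[-0.06,0.6,0,0,0,0],[-0.06,0.6,0,0,0,0],[-0.07,0.6,0,0,0,0],[-0.07,0.6,0,0,0,0],[-0.06,0.6,0,0,0,0],[-0.06,0.6,0,0,0,0],[-0.06,0.6,0,0,0,0],[-0.06,0.6,0,0,0,0],[-0.04,0.4,0,0,0,0],[-0.02,0.2,0,0,0,0],[-0.01,0.1,0,0,0,0],[0,0,0,0,0,0],[0,0,0,0,0,0]]]'
```

```text
time: 29.42
ee_pos: [0.6343, 0.0542, 0.0313]
tcp_rot: [-180.0, -0.0, -174.1]
wrist_force: [-0.2, 1.1, -1.1]
opening: 0.0034
grasp_force: 23.0
```

```bash
python3 -m crank '[[[-0.01,0.1,0,0,0,0],[-0.01,0.1,0,0,0,0],[-0.01,0.1,0,0,0,0],[-0.01,0.1,0,0,0,0],[0,0,0,0,0,0],[0,0,0,0,0,0]]]'| grep -E 'ee_pos|wrist'
```

```text
ee_pos: [0.6334, 0.0626, 0.0313]
wrist_force: [-0.4, -0.3, 0.1]
```

```bash
python3 -m crank '[[[-0.01,0.1,0,0,0,0],[-0.01,0.1,0,0,0,0],[0,0,0,0,0,0],[0,0,0,0,0,0]]]'| grep -E 'ee_pos|wrist'
```

```text
ee_pos: [0.633, 0.0666, 0.0313]
wrist_force: [0.1, -0.1, -0.6]
```

```bash
python3 -m crank '[[[-0.01,0.1,0,0,0,0],[0,0,0,0,0,0],[0,0,0,0,0,0]]]'| grep -E 'ee_pos|wrist'
```

```text
ee_pos: [0.6328, 0.0686, 0.0313]
wrist_force: [-0.5, 0.8, -0.4]
```

```bash
python3 -m crank '[[[-0.01,0.1,0,0,0,0],[-0.01,0.1,0,0,0,0],[0,0,0,0,0,0],[0,0,0,0,0,0]]]'| grep -E 'ee_pos|wrist'
```

```text
ee_pos: [0.6324, 0.0726, 0.0313]
wrist_force: [-0.3, 0.4, -0.8]
```

```bash
python3 -m crank '[[[-0.01,0.1,0,0,0,0],[0,0,0,0,0,0],[0,0,0,0,0,0]]]'| grep -E 'ee_pos|wrist'
```

```text
ee_pos: [0.6322, 0.0746, 0.0313]
wrist_force: [-1.3, 0.1, -0.3]
```

```bash
python3 -m crank '[[[-0.01,0.1,0,0,0,0],[-0.01,0.1,0,0,0,0],[0,0,0,0,0,0],[0,0,0,0,0,0]]]'| grep -E 'ee_pos|wrist'
```

```text
ee_pos: [0.6318, 0.0786, 0.0313]
wrist_force: [-0.7, 0.2, -0.3]
```

```bash
python3 -m crank '[[[-0.01,0.1,0,0,0,0],[0,0,0,0,0,0],[0,0,0,0,0,0]]]'| grep -E 'ee_pos|wrist'
```

```text
ee_pos: [0.6316, 0.0805, 0.0313]
wrist_force: [0.1, 0.3, -0.7]
```

```bash
python3 -m crank '[[[-0.01,0.1,0,0,0,0],[-0.01,0.1,0,0,0,0],[0,0,0,0,0,0],[0,0,0,0,0,0]]]'| grep -E 'ee_pos|wrist'
```

```text
ee_pos: [0.6312, 0.0847, 0.0313]
wrist_force: [-0.4, 0.3, -0.7]
```

```bash
python3 -m crank '[[[-0.01,0.1,0,0,0,0],[0,0,0,0,0,0],[0,0,0,0,0,0]]]'| grep -E 'ee_pos|wrist'
```

```text
ee_pos: [0.631, 0.0866, 0.0313]
wrist_force: [0.1, -0.2, -0.2]
```

```bash
python3 -m crank '[[[-0.01,0.1,0,0,0,0],[-0.01,0.1,0,0,0,0],[0,0,0,0,0,0],[0,0,0,0,0,0]]]'| grep -E 'ee_pos|wrist'
```

```text
ee_pos: [0.6306, 0.0905, 0.0313]
wrist_force: [0.4, -0.7, -0.7]
```

```bash
python3 -m crank '[[[-0.01,0.1,0,0,0,0],[0,0,0,0,0,0],[0,0,0,0,0,0]]]'| grep -E 'ee_pos|wrist'
```

```text
ee_pos: [0.6304, 0.0924, 0.0313]
wrist_force: [0.8, -2.0, -0.5]
```

Contact began near y=.090. Press to about 5 N.

```bash
python3 -m crank '[[[-0.01,0.1,0,0,0,0],[0,0.08,0,0,0,0],[0,0,0,0,0,0],[0,0,0,0,0,0]]]'| grep -E 'ee_pos|wrist'
```

```text
ee_pos: [0.6302, 0.0958, 0.0312]
wrist_force: [0.2, -4.0, 0.3]
```

```bash
python3 -m crank '[[[0,0.05,0,0,0,0],[0,0,0,0,0,0],[0,0,0,0,0,0],[0,0,0,0,0,0],[0,0,0,0,0,0],[0,0,0,0,0,0],[0,0,0,0,0,0],[0,0,0,0,0,0],[0,0,0,0,0,0]]]'| grep -E 'ee_pos|wrist'; python3 -m crank '[[[0.01,-0.08,0,0,0,0],[0.01,-0.08,0,0,0,0],[0.01,-0.08,0,0,0,0],[0,0,0,0,0,0],[0,0,0,0,0,0],[0,0,0,0,0,0]]]'| grep -E 'ee_pos|wrist'
python3 -m crank '[[[0,0,0,0,0,0],[0,0,0,0,0,0],[0,0,0,0,0,0]]]' 0.13; python3 -m crank '[[[0,0,0.1,0,0,0],[0,0,0.3,0,0,0],[0,0,0.6,0,0,0],[0,0,0.8,0,0,0],[0,0,0.8,0,0,0],[0,0,0.8,0,0,0],[-0.5,0,0.8,0,0,0],[-1,-0.3,0.5,0,0,0],[-1,-0.5,0,0,0,0],[-1,-0.5,0,0,0,0],[-1,-0.5,0,0,0,0],[-1,-0.5,0,0,0,0],[-1,-0.5,0,0,0,0],[-1,-0.5,0,0,0,0],[-1,-0.5,0,0,0,0],[-1,-0.5,0,0,0,0],[-0.5,-0.3,0,0,0,0],[0,0,0,0,0,0],[0,0,0,0,0,0]]]'
python3 - <<'E'
from h import *
a=cv2.cvtColor(bot.camera('top'),cv2.COLOR_RGB2BGR)
b=cv2.cvtColor(bot.camera('side'),cv2.COLOR_RGB2BGR)
cv2.imwrite('pics/f.png',np.hstack([cv2.resize(a[100:300,60:290],None,fx=1.7,fy=1.7),cv2.resize(b[160:360,140:370],None,fx=1.7,fy=1.7)]))
E
```

```text
ee_pos: [0.6302, 0.0966, 0.0312]
wrist_force: [0.5, -6.1, -0.5]
ee_pos: [0.6308, 0.0922, 0.0313]
wrist_force: [-0.4, -2.7, -0.5]
time: 34.67
ee_pos: [0.631, 0.0926, 0.0315]
tcp_rot: [180.0, 0.0, -174.1]
wrist_force: [-0.3, -0.0, 0.4]
opening: 0.0106
grasp_force: 0.0
time: 36.25
ee_pos: [0.4315, 0.0002, 0.1264]
tcp_rot: [-180.0, 0.1, -174.2]
wrist_force: [-0.0, 0.4, -0.4]
opening: 0.0112
grasp_force: 0.0
```

View pics/f.png

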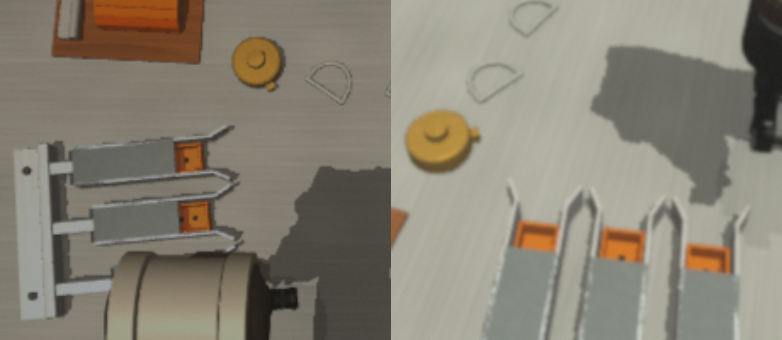

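The final picture shows all three cradles seated: long and medium at (190,157) and (196,215) on the left half, short at (708,258) on the right half. The tape and rings are unmoved. One check that the cradles did not spring back off their stops.

Run:
```python
from h import *
d=np.array([-.1028,.9947])
# side camera orange masks, rear rim corners
for n in('top','side'):
    im=cv2.cvtColor(bot.camera(n),cv2.COLOR_RGB2HSV); m=cv2.inRange(im,(5,140,60),(20,255,255))
    m=cv2.morphologyEx(m,cv2.MORPH_CLOSE,np.ones((3,3)))
    for c in cv2.findContours(m,0,1)[0]:
        if cv2.contourArea(c)<60: continue
        w=world(n,c.reshape(-1,2),.024)
        for k,o in dict(long=(.6272,.124),med=(.5426,.1153),short=(.458,.1065)).items():
            r=w-np.array(o); s=r@d; l=r@np.array([d[1],-d[0]])
            if abs(l.mean())<.015 and -.09<s.mean()<.0: print(n,k,'rear',s.min()*1000,'lat',l.min()*1000,l.max()*1000)
```

```text
top med rear -41.90361519026282 lat -21.915959306191446 19.621452720058475
top long rear -38.24971670169603 lat -21.029247601943588 19.204990612220623
side short rear -31.19865318767288 lat -20.60431334986923 20.81586730519261
side med rear -38.29085150413552 lat -21.217111203375218 19.867614109544792
side long rear -33.84022151124706 lat -20.393538831035222 19.679728969981834
```

The rear ends match the felt contact positions within about 1 mm: short -33, medium -40, long -36 mm. Handing in.

```bash
python3 -c "
from workcell import bot
print(bot.job_done())"
```

```text
the job is handed in; nothing more can be done
None
```

All three cradles are in their matching rows, put away short, medium, then long; each was pressed on its stop at about 5–6 N and left there, the tape measure and buckles look unmoved in the final pictures, and I handed the job in at about 36 s.

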